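# Seat the brush-cleaning tank and hold its lid open

## Task

Pick up the narrow lidded steel brush-cleaning tank, lower it without dropping it onto the two pegs of its heated base so that it sits fully down, with the lid's handle bar at the end away from the base's control housing, and let go of it. Then lift the lid by its handle bar and hold it open at 60 degrees from closed, so that I can hang my brushes inside: the lid falls shut by itself, so your program finishes with the gripper still holding it there, motionless, and the tank still fully seated. Leave everything else on the bench where it is.

Things in the scene. Friction and masses are not known exactly. Their poses are not given: they have to be found in the camera images.
- base: Heated base, fixed, left or right of the robot, yaw up to 0.3 rad. Grey slab 220 (x) x 116 (y) mm, flat dark deck at z = 30 mm, two steel pegs on its centre line. Grey control housing at its rear end (x = 112 to 162 mm), 50 mm high, dial on top to 62 mm. Origin: centre of the slab's underside, on the bench; z up.
- front_peg (a point): Foot of the front peg (away from the control housing), at deck height, at x = -83 mm of the base. Both pegs: upright, 10 mm diameter, straight for 12 mm, then tapering; tips 18 mm above the deck.
- rear_peg (a point): Foot of the rear peg (next to the control housing), at deck height, at x = +83 mm of the base.
- tank: Loose steel tank, at first on the bench across from the base, yaw up to 0.4 rad, 0.7 to 0.9 kg with lid. Trough 130 (x) x 60 (y) mm on a foot plate 200 x 60 x 8 mm; rim 79, shut lid's top 84 mm above the underside. Grip its long flat sides (60 mm apart) from above; the lid is narrower (54 mm). Origin: centre of the underside, under the mass centre; -x is the handle-bar end, +x the hinge end.
- front_hole (a point): Centre of the hole through the foot plate at the tank's handle-bar end (x = -83 mm), at the plate's underside. Both holes are 14 mm in diameter and go over the pegs.
- rear_hole (a point): Centre of the hole through the foot plate at the tank's hinge end (x = +83 mm), at the plate's underside.
- hinge (a point): Middle of the lid's hinge axis, which runs along the tank's y, at x = +65 mm, z = 82 mm in the tank's frame.
- bar (a point): Middle of the lid's handle bar: dark round steel bar, 12 mm diameter, 44 mm long, parallel to the hinge, 170 mm from it; with the lid shut 40 mm beyond the tank's end wall, 82 mm above the tank's underside, free all round. Two thin rods at y = -14 and +14 mm join it to the lid plate, 39 mm away. Pinch it from above across its ends (44 mm) or its thickness (12 mm).
- lid (a joint): Opening angle of the lid in rad: 0 shut (level), grows as the handle bar rises; 60 degrees = 1.047; stop at 1.4. The lid weighs 0.25 kg, turns freely and falls shut from any angle when let go.
- tape: Bystander, loose, to be left alone: roll of pale masking tape lying flat, 80 mm across, 25 mm high. Origin: centre of its underside.
- sander: Bystander, loose, to be left alone: cork sanding block lying flat, 100 x 60 x 22 mm. Origin: centre of its underside.
- jar: Bystander, loose, to be left alone: amber glass jar with a metal cap, 72 mm across, 100 mm high. Origin: centre of its underside.
- tin: Bystander, loose, to be left alone: upright round steel tin with a paper label, 100 mm across, 120 mm high. Origin: centre of its underside.
- solvent: Bystander, loose, to be left alone: upright white plastic bottle, 90 mm across, 160 mm high. Origin: centre of its underside.
- brush: Bystander, loose, to be left alone: paintbrush lying flat on the bench. Origin: centre of its underside.
- cup: Bystander, loose, to be left alone: open steel cup, 76 mm across, 85 mm high. Origin: centre of its underside.
There are look-alikes about, which are no part of the job. What is shaped like the tank but pink is not meant.

How it is judged:
By the outcome, as a careful person would: the job done as asked, in the order asked, and still so for the second after the job is handed in, while the arm keeps its last pose, push and grip.
It also fails if it takes over 64 s, if anything falls off the work surface, if the arm or the gripper's body presses on something with over 40 N, if the wrist force passes 120 N, or if a joint passes its speed limit or range.

## Robot

A 6-joint arm with a two-finger parallel gripper is mounted at the origin on the work surface. World frame = base frame: x ahead of the robot, y to its left, z up, the work surface at z = 0. Lengths are in mm, angles in rad, forces in N, time in s.
With the tool pointing down it reaches from about 350 to 775 mm from the base axis. Payload 5.5 kg.
Tool frame: the origin (TCP) lies at the very end of the fingers, on their centre line; the grasp point (between the pads) lies 19 mm behind it; z points along the fingers, y is the line along which they close (so a half turn about z gives the same grasp; the last joint's range is limited). The gripper opens to 85 mm and grips with 20 to 120 N. Pads are 22 mm wide; open, the fingers measure 114 mm over their backs; the gripper's body (76 mm by 85 mm) begins 54 mm behind the grasp point. The pads swing forward as they close: fully open they stand 13 mm farther back than shut.
Start: joints at [-1.476, 0.313, 0.046, 1.304, 0, 1.431], TCP at [133.765, -559.266, 231.323] pointing down, gripper open.
Joint ranges: [-2.76, 2.76], [-0.86, 1.69], [-1.03, 1.26], [-2.2, 2.34], [-1.47, 1.5], [-3.14, 3.14]. Speed limits (rad/s): [2.57, 2.57, 3.14, 3.14, 3.14, 3.14].

## Interface

Orientations are given as a unit quaternion [w, x, y, z].
In Python, from rig import manip, imaging, sign_off gives the robot as it stands. The module is installed in compiled form; this text tells all that it offers.
- The arm moves only by the tool play_rows, never from a script. Its argument "steps" is a list of rows, each a list of 5 numbers: the closure, from -1 (fully open) to 1 (shut), then the shift along the tool's x, y, z in m, then the turn about the tool's z in rad. A call has exactly 5 rows; each row is the pose to reach, as a shift and turn from the pose commanded when the call began, along the tool's axes at that moment; what a row does not reach only later rows make up. A row lasts 1/8 s, in which the tool goes at most 62.5 mm and 10.7 degrees, less where a joint would pass 70% of its speed; a pose out of reach is approached as far as the arm can. A call with a gripper value outside its range is refused whole. The fingers move at their own pace and stop on an object; "squeeze" is the grip in N (left out, the last holds). Time passes only in rows, so rows that repeat a pose let the fingers close, or fill a call up. It gives the time, the measured TCP pose, the force, the opening and the grip force at its end, in the units of the state.
- manip.sense(): the state, without advancing time (a new reading comes with each control period).
- imaging.grab_frame(name): name is "side" or "top" or "wrist"; returns the picture (400x640x3 uint8, red, green, blue); there is no depth.
- imaging.camera_info(name): a dict with "camera_matrix" (3x3 intrinsics, pixels), "cam_to_world" (4x4, takes a point from camera to world coordinates). Camera axes: x right, y down, z forward; pixel columns grow to the right and rows downward; lengths in mm; the calibration is good to about 2 mm. The wrist camera is an equidistant fisheye: a pixel r from the principal point sees the ray r / f radians off the axis. A picture is of the moment at which its call begins: read the wrist's pose just before it. camera_info takes no time and is no camera call; for the wrist camera it gives the pose at the moment of the call.
- sign_off(): hands the job in; it is judged then, once.
The state is a dict: "time": time; "joints": joint angles; "joint_vel": joint speeds; "joint_torque": joint torques, N m; "tcp_pos": TCP position; "tool_rot": TCP orientation; "ft_force": force on the tool from outside, world axes, zero at the start; "moment": the same for the moment, N m; "opening": finger opening in mm; "finger_force": force on a finger pad.
Only numpy, scipy, OpenCV 4.12 (cv2) and the standard library are available. Lean on these libraries where they do the work, as an engineer would, in place of code of your own. Each camera call takes 0.05 s, during which the arm holds its last target. There are 200 camera calls.

## Working session

There is one attempt and no reset: what is moved stays moved. The work goes in short steps, Python scripts to look and compute and a tool call to move; the robot and the scene stay as the last step left them, time stands still between calls to the robot, and variables do not carry over. Pictures are saved under pics/ and viewed, at most 10 in all, crops included, and the job is handed in when it is done.

Besides the shell and the picture viewer there is one more tool, called as name([rows], argument=value, ...), one row to a line, values as JSON. play_rows: Moves the arm, as the interface text tells. Its arguments: {"type":"object","properties":{"steps":{"type":"array"},"squeeze":{"type":"number"}},"required":["steps"]}

```bash
mkdir -p pics; python3 - <<'E'
from rig import manip, imaging
import cv2, numpy as np
s=manip.sense(); print(s['time'],s['tcp_pos'],s['tool_rot'],s['opening'])
for n in("top","side"):
    im=imaging.grab_frame(n); cv2.imwrite(f"pics/{n}0.png",im[:,:,::-1]); i=imaging.camera_info(n); print(n,np.round(i['camera_matrix'],1).tolist(),np.round(i['cam_to_world'],3).tolist())
i=imaging.camera_info("wrist");print(np.round(i['camera_matrix'],1).tolist(),np.round(i['cam_to_world'],3).tolist())
E
```

```text
0.0 [ 133.73754364 -558.7284012   230.42342572] [-8.90011184e-04  9.93116209e-01  1.17129856e-01  3.30226994e-05] 85.93514052641657
top [[500.5, 0.0, 322.5], [0.0, 500.5, 198.1], [0.0, 0.0, 1.0]] [[-0.017, -0.996, 0.083, 398.887], [-1.0, 0.016, -0.016, 31.877], [0.015, -0.084, -0.996, 1588.206], [0.0, 0.0, 0.0, 1.0]]
side [[419.5, 0.0, 321.7], [0.0, 419.5, 202.3], [0.0, 0.0, 1.0]] [[-0.982, -0.14, 0.131, 370.184], [-0.191, 0.751, -0.632, 815.981], [-0.01, -0.645, -0.764, 1033.562], [0.0, 0.0, 0.0, 1.0]]
[[309.7, 0.0, 319.6], [0.0, 309.7, 203.2], [0.0, 0.0, 1.0]] [[0.232, -0.925, -0.301, 210.922], [-0.973, -0.221, -0.069, -539.876], [-0.003, 0.309, -0.951, 372.017], [0.0, 0.0, 0.0, 1.0]]
```

View pics/top0.png

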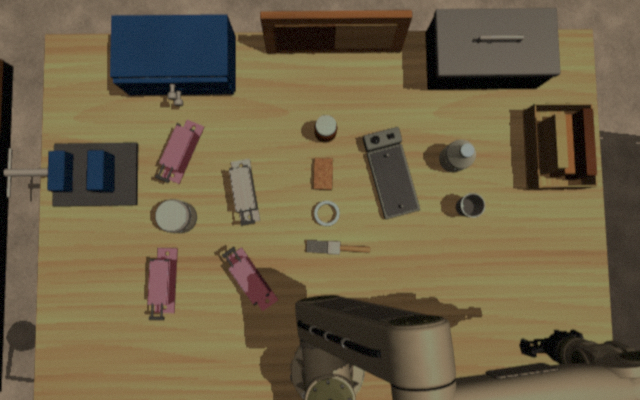

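View pics/side0.png

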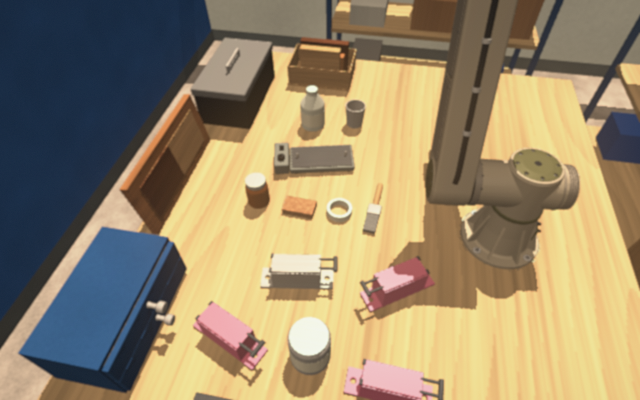

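The top view shows the steel tank at about (243,192), with its handle bar toward the robot at about row 220. The base is at about (390,172) with its housing at the far end (383,140), so no half turn is needed. The side view agrees: tank at (297,272), bar to the right, housing on the left at (282,158).

```bash
cat > h.py <<'E'
from rig import manip, imaging
import numpy as np, cv2, sys
from scipy.spatial.transform import Rotation as R
def rot(q): return R.from_quat([q[1],q[2],q[3],q[0]])
def ray(name,px,info=None):
    i=info or imaging.camera_info(name); K=np.array(i['camera_matrix']);T=np.array(i['cam_to_world'])
    px=np.atleast_2d(np.asarray(px,float)); v=(px-K[:2,2])/[K[0,0],K[1,1]]
    if name=='wrist':
        r=np.linalg.norm(v,axis=1)+1e-9; d=np.c_[v*(np.sin(r)/r)[:,None],np.cos(r)]
    else: d=np.c_[v,np.ones(len(v))]
    return T[:3,3], (d/np.linalg.norm(d,axis=1)[:,None])@T[:3,:3].T
def onplane(name,px,z,info=None):
    o,d=ray(name,px,info); return o+d*((z-o[2])/d[:,2])[:,None]
def project(name,P,info=None):
    i=info or imaging.camera_info(name); K=np.array(i['camera_matrix']);T=np.array(i['cam_to_world'])
    c=(np.atleast_2d(P)-T[:3,3])@T[:3,:3]
    if name=='wrist':
        rr=np.linalg.norm(c[:,:2],axis=1)+1e-9; v=c[:,:2]/rr[:,None]*np.arctan2(rr,c[:,2])[:,None]
    else: v=c[:,:2]/c[:,2:]
    return v*K[0,0]+K[:2,2]
def tri(rays):
    A=np.zeros((3,3));b=np.zeros(3)
    for o,d in rays:
        M=np.eye(3)-np.outer(d,d);A+=M;b+=M@o
    p=np.linalg.solve(A,b); return p,[float(np.linalg.norm((np.eye(3)-np.outer(d,d))@(p-o))) for o,d in rays]
def toolyaw(s=None):
    s=s or manip.sense(); x=rot(s['tool_rot']).as_matrix()[:,0]; return np.arctan2(x[1],x[0])
def go(p,yaw=None):
    s=manip.sense(); Rm=rot(s['tool_rot']).as_matrix(); d=Rm.T@(np.array(p,float)-s['tcp_pos'])/1000
    t=0 if yaw is None else -((yaw-toolyaw(s)+np.pi/2)%np.pi-np.pi/2)
    print('shift',np.round(d,4),'turn',round(float(t),4))
E
python3 - <<'E'
from h import *
for n,p,z in(('tank plate ends/bar',[[238,163],[252,220],[243,190]],40),('base',[[365,150],[404,145],[384,216],[419,210],[380,137]],30)):
    print(n,onplane('top',p,z).round(0).tolist())
print('side',onplane('side',[[297,265],[336,262]],82).round(0).tolist(),toolyaw())
go([440,-150,260],0.0); go([300,-420,260])
E
```

```text
tank plate ends/bar [[642.0, 268.0, 40.0], [464.0, 225.0, 40.0], [558.0, 252.0, 40.0]]
base [[679.0, -131.0, 30.0], [694.0, -254.0, 30.0], [470.0, -185.0, 30.0], [487.0, -295.0, 30.0], [720.0, -179.0, 30.0]]
side [[556.0, 253.0, 82.0], [456.0, 225.0, 82.0]] 0.2347553143010204
shift [ 0.393  -0.3264 -0.0289] turn 0.2348
shift [ 0.194  -0.0964 -0.0293] turn 0.0
```

```bash
python3 - <<'E'
from h import *
go([460,-230,290])
E
```

```text
shift [ 0.3938 -0.244  -0.059 ] turn 0.0
```

play_rows([
  [-1,0.045,-0.028,-0.015,0],
  [-1,0.09,-0.056,-0.03,0],
  [-1,0.135,-0.084,-0.045,0],
  [-1,0.18,-0.112,-0.06,0],
  [-1,0.225,-0.14,-0.06,0],
])

```text
time: 0.72
tcp_pos: [321.2, -369.9, 292.3]
tool_rot: [0.001, 0.993, 0.117, 0.0]
ft_force: [-0.0, -0.2, -0.0]
opening: 85.5
finger_force: 0.0
```

play_rows([
  [-1,0.045,-0.028,0,0],
  [-1,0.09,-0.056,0,0],
  [-1,0.135,-0.084,0,0],
  [-1,0.17,-0.105,0,0],
  [-1,0.17,-0.105,0,0],
])

```text
time: 1.35
tcp_pos: [462.2, -227.0, 290.7]
tool_rot: [-0.0, 0.993, 0.119, -0.0]
ft_force: [0.5, -0.4, -0.8]
opening: 85.1
finger_force: 0.0
```

```bash
python3 - <<'E'
from h import *
s=manip.sense(); print(s['time'],s['tcp_pos'],toolyaw(s),np.abs(s['joint_vel']).max(),s['tool_rot'])
i=imaging.camera_info('wrist'); im=imaging.grab_frame('wrist'); cv2.imwrite('pics/w1.png',im[:,:,::-1]); np.save('w1.npy',i,allow_pickle=True)
E
```

```text
1.35 [ 462.18755901 -227.00132527  290.72871785] 0.23935187372060998 0.05351541616897845 [-3.89395329e-04  9.92847280e-01  1.19390368e-01 -2.59785323e-04]
```

View pics/w1.png

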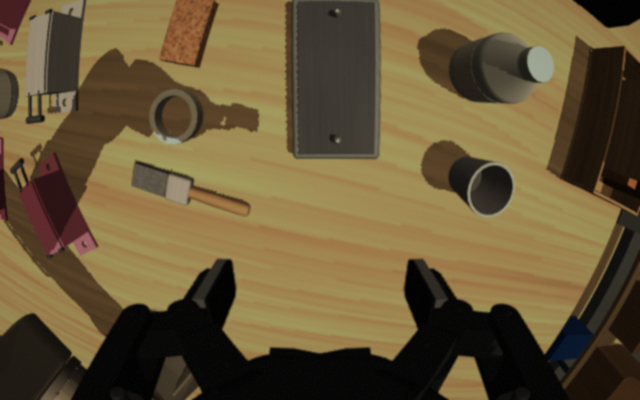

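The wrist picture shows the base's deck with its pegs at (336,12) and (336,140), its front corners at (295,157) and (379,157), and part of the tank upper left. I will move forward 90 mm for a second view.

play_rows([
  [-1,0.04,0,0,0],
  [-1,0.08,0,0,0],
  [-1,0.09,0,0,0],
  [-1,0.09,0,0,0],
  [-1,0.09,0,0,0],
])

```text
time: 2.02
tcp_pos: [547.3, -208.8, 291.4]
tool_rot: [0.0, 0.993, 0.116, -0.0]
ft_force: [0.9, -0.3, 0.8]
opening: 85.5
finger_force: 0.0
```

```bash
python3 - <<'E'
from h import *
s=manip.sense(); print(s['time'],s['tcp_pos'],np.abs(s['joint_vel']).max())
i=imaging.camera_info('wrist'); im=imaging.grab_frame('wrist'); cv2.imwrite('pics/w2.png',im[:,:,::-1]); np.save('w2.npy',i,allow_pickle=True)
a=cv2.resize(cv2.imread('pics/w1.png')[0:170,270:400],None,fx=3,fy=3,interpolation=2)
b=cv2.resize(im[20:320,240:440,::-1],None,fx=2,fy=2,interpolation=2)
c=np.zeros((600,800,3),np.uint8); c[:510,:390]=a; c[:600,395:795]=b; cv2.imwrite('pics/c1.png',c)
E
```

```text
2.025 [ 547.25794561 -208.82905488  291.38553906] 0.00724715916915089
```

View pics/c1.png

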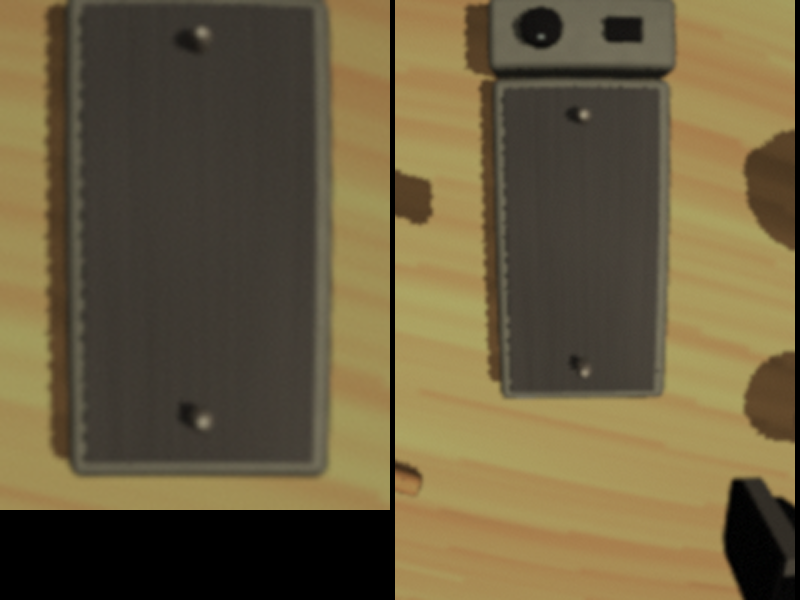

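Both pegs are clear in both views (in the full frame about (337,12) and (338,140), then (334,77) and (335,205)). I will refine them by brightness centroid, triangulate, and check against the deck outline.

```bash
cat > pegs.py <<'E'
from h import *
I=[np.load(f'w{k}.npy',allow_pickle=True).item() for k in(1,2)]
guess=[[(337.3,11.7),(337.7,140)],[(334.5,77.5),(335,205.5)]]
pk=[]
for k in(0,1):
    im=cv2.imread(f'pics/w{k+1}.png'); g=im.max(2).astype(float); row=[]
    for u,v in guess[k]:
        u0,v0=int(round(u)),int(round(v)); w=g[v0-6:v0+7,u0-6:u0+7]; t=np.median(w)+25
        m=(w>t)*(w-t); yy,xx=np.mgrid[-6:7,-6:7]
        row.append((u0+(m*xx).sum()/m.sum(),v0+(m*yy).sum()/m.sum()))
    pk.append(row)
    # deck outline: dark neutral pixels around the deck
    hsv=cv2.cvtColor(im,cv2.COLOR_BGR2HSV); m=((hsv[:,:,2]<85)&(hsv[:,:,1]<80)).astype(np.uint8)
    n,l,st,_=cv2.connectedComponentsWithStats(cv2.morphologyEx(m,cv2.MORPH_OPEN,np.ones((3,3))))
    u,v=map(int,guess[k][1]); L=l[v-25,u]; 
    c=max(cv2.findContours((l==L).astype(np.uint8),0,1)[0],key=len)[:,0]
    P=onplane('wrist',c,30,I[k])[:,:2].astype(np.float32); r=cv2.minAreaRect(P); print('deck rect',r)
print(np.round(pk,1).tolist())
for j,nm in enumerate(('rear','front')):
    rs=[]
    for k in(0,1):
        o,d=ray('wrist',pk[k][j],I[k]); rs.append((o,d[0]))
        print(nm,'z42',onplane('wrist',pk[k][j],42,I[k]).round(1))
    print(nm,tri(rs))
E
python3 pegs.py
```

```text
deck rect ((583.4710693359375, -216.94796752929688), (205.0321502685547, 101.09803771972656), 13.667969703674316)
deck rect ((583.2557373046875, -216.90672302246094), (204.76846313476562, 99.80591583251953), 14.162692070007324)
[[[337.1, 10.4], [337.6, 140.2]], [[334.3, 76.8], [334.7, 205.8]]]
rear z42 [[ 665.1 -198.6   42. ]]
rear z42 [[ 664.3 -198.5   42. ]]
rear (array([ 663.94475434, -198.51144976,   45.62445452]), [0.12682216002329538, 0.1268221600233629])
front z42 [[ 502.2 -239.1   42. ]]
front z42 [[ 501.7 -239.    42. ]]
front (array([ 502.45899377, -238.78060121,   44.48377704]), [0.09335997480572807, 0.09335997480574652])
```

Pegs check out: 166.6 mm apart (given 166), top parts at z≈45, and the deck rectangle has the same centre. Next the tank.

```bash
python3 - <<'E'
from h import *
go([455,225,290])
E
```

```text
shift [ 0.0105 -0.4434  0.0015] turn 0.0
```

play_rows([
  [-1,0,-0.055,0,0],
  [-1,0,-0.11,0,0],
  [-1,0.002,-0.165,0,0],
  [-1,0.004,-0.22,0,0],
  [-1,0.005,-0.275,0,0],
])

```text
time: 2.7
tcp_pos: [488.2, 61.4, 291.8]
tool_rot: [0.0, 0.993, 0.116, 0.001]
ft_force: [0.8, -0.2, 0.2]
opening: 85.2
finger_force: 0.0
```

play_rows([
  [-1,0,-0.055,0,0],
  [-1,0.002,-0.11,0,0],
  [-1,0.005,-0.165,0,0],
  [-1,0.005,-0.17,0,0],
  [-1,0.005,-0.17,0,0],
])

```text
time: 3.32
tcp_pos: [459.1, 208.5, 291.5]
tool_rot: [-0.007, 0.992, 0.129, -0.001]
ft_force: [0.5, -0.4, 1.0]
opening: 85.7
finger_force: 0.0
```

```bash
cat > snap.py <<'E'
from h import *
k=sys.argv[1]; s=manip.sense(); print(s['time'],s['tcp_pos'].round(1) if hasattr(s['tcp_pos'],'round') else s['tcp_pos'],toolyaw(s),np.abs(s['joint_vel']).max())
i=imaging.camera_info('wrist'); im=imaging.grab_frame('wrist'); cv2.imwrite(f'pics/w{k}.png',im[:,:,::-1]); np.save(f'w{k}.npy',i,allow_pickle=True)
E
python3 snap.py 3
```

```text
3.325 [459.1 208.5 291.5] 0.25967257413878514 0.021216755338768642
```

play_rows([
  [-1,0.04,0,0,0],
  [-1,0.08,0,0,0],
  [-1,0.09,0,0,0],
  [-1,0.09,0,0,0],
  [-1,0.09,0,0,0],
])

```text
time: 4.0
tcp_pos: [545.5, 231.6, 291.5]
tool_rot: [-0.007, 0.992, 0.129, -0.001]
ft_force: [-0.4, 0.4, 0.1]
opening: 85.4
finger_force: 0.0
```

```bash
python3 snap.py 4; python3 - <<'E'
from h import *
c=np.zeros((600,800,3),np.uint8)
for k,x,o in((3,0,None),(4,400,None)):
    im=cv2.imread(f'pics/w{k}.png'); i=np.load(f'w{k}.npy',allow_pickle=True).item()
    u,v=project('wrist',[555,252,40],i)[0]; u0=int(np.clip(u-100,0,440)); v0=int(np.clip(v-150,0,100))
    print(k,u,v,'crop',u0,v0); c[:,x:x+396]=cv2.resize(im[v0:v0+300,u0:u0+198],None,fx=2,fy=2,interpolation=2)
cv2.imwrite('pics/c2.png',c)
E
```

```text
4.0 [545.5 231.6 291.5] 0.2596237646042689 0.008305267075664353
3 309.3113727731051 86.85361177651316 crop 209 0
4 309.8991519733634 156.64443324406557 crop 209 6
```

View pics/c2.png

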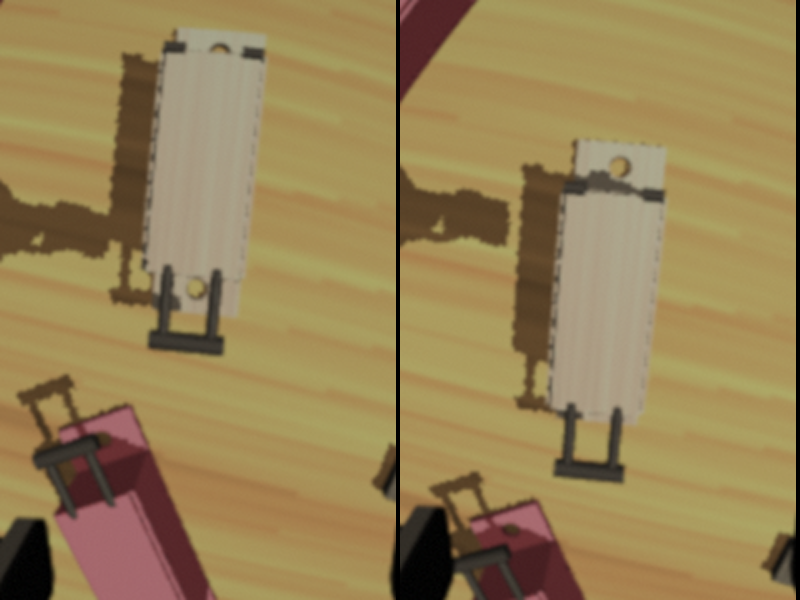

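The crops show the tank with its rear hole at (319,89) in the second view, the front hole at (307,144) in the first, and the bar at (302,171) and (303,241) in the full frames.

```bash
cat > tank.py <<'E'
from h import *
I={k:np.load(f'w{k}.npy',allow_pickle=True).item() for k in(3,4)}; M={k:cv2.imread(f'pics/w{k}.png') for k in(3,4)}
def cent(k,u,v,r,kind):
    w=M[k][v-r:v+r+1,u-r:u+r+1]; h=cv2.cvtColor(w,cv2.COLOR_BGR2HSV); 
    m=((h[:,:,1]>75)&(h[:,:,2]>100)) if kind=='hole' else (w.max(2)<70)
    n,l,st,c=cv2.connectedComponentsWithStats(m.astype(np.uint8))
    j=1+np.argmax(st[1:,4]) if kind=='bar' else 1+np.argmin(np.linalg.norm(c[1:]-r,axis=1)+1e3*(st[1:,4]<6)); p=c[j]+[u-r,v-r]
    print(k,kind,p.round(1),st[j].tolist()); return p
fh=cent(3,307,144,5,'hole'); rh=cent(4,319,89,6,'hole')
F=onplane('wrist',fh,4,I[3])[0];Rr=onplane('wrist',rh,4,I[4])[0]
d=Rr-F; print('front',F.round(1),'rear',Rr.round(1),'dist',np.linalg.norm(d),'yaw',np.arctan2(d[1],d[0]),'mid',((F+Rr)/2).round(1))
# bar: ends, picked by eye in both views
B={}
for k,e in((3,[(150,339),(223,346)]),(4,[(556-400,466),(623-400,474)])):
    B[k]=np.array([(209+x/2,(0 if k==3 else 6)+y/2) for x,y in e])
    q=onplane('wrist',B[k],82,I[k]); print('bar z82',q.mean(0).round(1),'len',np.linalg.norm(q[0]-q[1]),'yaw',np.arctan2(*(q[0]-q[1])[[1,0]])-np.pi/2)
for j in(0,1): print(tri([(lambda o,d:(o,d[0]))(*ray('wrist',B[k][j],I[k])) for k in(3,4)]))
# lid: bright unsaturated region in view 4, on the plane z=84
for k,z in((3,84),(4,84)):
    h=cv2.cvtColor(M[k],cv2.COLOR_BGR2HSV); m=((h[:,:,1]<65)&(h[:,:,2]>110)).astype(np.uint8); m=cv2.morphologyEx(m,cv2.MORPH_OPEN,np.ones((3,3)))
    n,l,st,_=cv2.connectedComponentsWithStats(m); u,v=project('wrist',[555,240,84],I[k])[0].astype(int)
    L=l[v,u]; print('blob',st[L].tolist()); c=max(cv2.findContours((l==L).astype(np.uint8),0,1)[0],key=len)[:,0]
    print('lid rect',cv2.minAreaRect(onplane('wrist',c,z,I[k])[:,:2].astype(np.float32)))
s=manip.sense(); print('tool z',rot(s['tool_rot']).as_matrix()[:,2].round(4),s['joints'])
E
python3 tank.py
```

```text
3 hole [307.  143.8] [0, 0, 11, 11, 91]
4 hole [318.4  89.4] [1, 2, 10, 10, 85]
front [479.2 237.3   4. ] rear [642.6 264.6   4. ] dist 165.62382305008484 yaw 0.1653102535354574 mid [560.9 251.    4. ]
bar z82 [457.1 233.1  82. ] len 42.63940815292112 yaw 0.16022375272761002
bar z82 [457.7 233.2  82. ] len 42.22435481811228 yaw 0.13894741042386816
(array([452.88281212, 254.29980333,  78.17212452]), [0.12909456792279722, 0.1290945679228997])
(array([460.40768273, 212.14358787,  81.4985511 ]), [0.1273866791577068, 0.12738667915784524])
blob [282, 14, 59, 143, 6266]
lid rect ((556.4420166015625, 250.11276245117188), (161.74166870117188, 57.38032531738281), 8.892240524291992)
blob [284, 101, 58, 116, 5329]
lid rect ((558.9049072265625, 250.34764099121094), (133.70602416992188, 56.18733215332031), 8.827718734741211)
tool z [-0.004   0.0138 -0.9999] [0.25912118 0.34166292 0.23236569 1.46185429 0.01439633 3.14072871]
```

Tank: hole spacing 165.6 (given 166), mid (561,251), yaw 0.163, bar height about 80, all consistent. However joint 6 is at its limit here, so the grasp needs the half-turned tool. I will turn it now, and that second view also cancels the camera offset.

play_rows([
  [-1,0.03,-0.007,0,-0.17],
  [-1,0.06,-0.015,0,-0.34],
  [-1,0.06,-0.015,0,-0.51],
  [-1,0.06,-0.015,0,-0.68],
  [-1,0.06,-0.015,0,-0.84],
])

```text
time: 4.68
tcp_pos: [599.7, 262.3, 292.0]
tool_rot: [-0.007, 0.851, 0.525, 0.002]
ft_force: [-0.1, 0.5, 0.2]
opening: 85.4
finger_force: 0.0
```

play_rows([
  [-1,0,0,0,-0.17],
  [-1,0,0,0,-0.34],
  [-1,0,0,0,-0.51],
  [-1,0,0,0,-0.68],
  [-1,0,0,0,-0.84],
])

```text
time: 5.3
tcp_pos: [599.6, 262.2, 292.2]
tool_rot: [-0.005, 0.563, 0.827, 0.005]
ft_force: [-0.2, -0.3, -0.4]
opening: 85.4
finger_force: 0.0
```

play_rows([
  [-1,0,0,0,-0.17],
  [-1,0,0,0,-0.34],
  [-1,0,0,0,-0.51],
  [-1,0,0,0,-0.68],
  [-1,0,0,0,-0.84],
])

```text
time: 5.92
tcp_pos: [599.6, 262.3, 292.2]
tool_rot: [-0.003, 0.177, 0.984, 0.007]
ft_force: [-0.7, 0.4, 0.1]
opening: 85.5
finger_force: 0.0
```

```bash
python3 - <<'E'
from h import *
s=manip.sense();print(s['joints'][5],rot(s['tool_rot']).as_matrix()[:,2].round(4),toolyaw(s))
go([600,260,290],0.1635)
E
```

```text
0.6385878107022326 [-0.0034  0.014  -0.9999] 2.786150284814244
shift [-0.0012 -0.002   0.0022] turn -0.5189
```

play_rows([
  [-1,0,0,0,-0.17],
  [-1,0,0,0,-0.34],
  [-1,0,0,0,-0.519],
  [-1,0,0,0,-0.519],
  [-1,0,0,0,-0.519],
])

```text
time: 6.55
tcp_pos: [600.0, 262.3, 291.9]
tool_rot: [-0.001, -0.077, 0.997, 0.007]
ft_force: [-0.5, 0.1, 0.4]
opening: 85.4
finger_force: 0.0
```

```bash
python3 snap.py 5; python3 - <<'E'
from h import *
im=cv2.imread('pics/w5.png'); i=np.load('w5.npy',allow_pickle=True).item()
p=project('wrist',[[479.2,237.3,4],[457.4,233.1,82],[625,261,79]],i); print(p.round(1).tolist())
u,v=p[:2].mean(0).astype(int); u0=int(np.clip(u-100,0,440)); v0=int(np.clip(v-75,0,200)); print(u0,v0)
cv2.imwrite('pics/c3.png',cv2.resize(im[v0:v0+180,u0:u0+198],None,fx=3,fy=3,interpolation=2))
E
```

```text
6.55 [600.  262.3 291.9] -2.9864362710934405 0.010412343456208294
[[311.1, 74.1], [309.6, 48.1], [311.9, 193.9]]
210 0
```

View pics/c3.png

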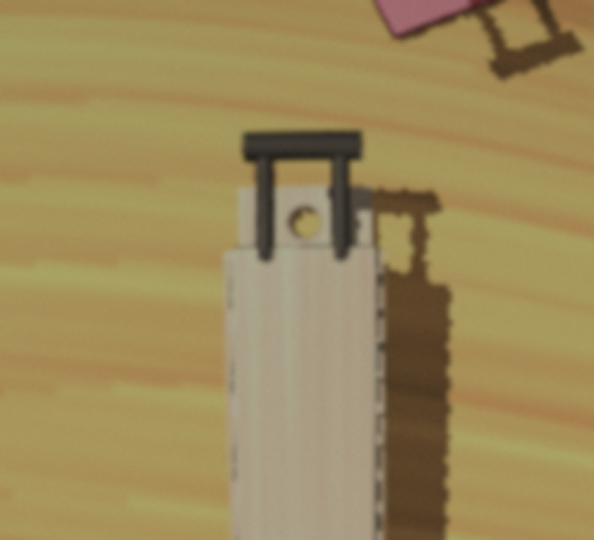

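The front hole appears at (311.3,74.0) in the full frame and the prediction was (311.1,74.1), so the camera offset is negligible. I descend onto the tank.

```bash
python3 - <<'E'
from h import *
go([560.9,251,35],0.164)
E
```

```text
shift [ 0.0402 -0.0088  0.2567] turn -0.0083
```

play_rows([
  [-1,0.02,-0.0045,0.04,-0.008],
  [-1,0.04,-0.0088,0.09,-0.008],
  [-1,0.04,-0.0088,0.13,-0.008],
  [-1,0.04,-0.0088,0.16,-0.008],
  [-1,0.04,-0.0088,0.16,-0.008],
])

```text
time: 7.22
tcp_pos: [559.6, 249.0, 129.0]
tool_rot: [-0.004, -0.082, 0.997, 0.007]
ft_force: [0.3, -0.2, 0.4]
opening: 85.7
finger_force: 0.0
```

```bash
python3 - <<'E'
from h import *
go([560.9,251,35],0.164)
E
```

```text
shift [-0.0023  0.0005  0.094 ] turn 0.0006
```

play_rows([
  [-1,-0.001,0.0005,0.03,0],
  [-1,-0.0013,0.0005,0.06,0],
  [-1,-0.0013,0.0005,0.08,0],
  [-1,-0.0013,0.0005,0.094,0],
  [-1,-0.0013,0.0005,0.094,0],
])

```text
time: 7.85
tcp_pos: [562.6, 251.6, 37.5]
tool_rot: [-0.002, -0.083, 0.997, 0.007]
ft_force: [0.5, -1.4, 0.5]
opening: 85.2
finger_force: 0.0
```

play_rows([
  [1,0,0,0,0],
  [1,0,0,0,0],
  [1,0,0,0,0],
  [1,0,0,0,0],
  [1,0,0,0,0],
], squeeze=70)

```text
time: 8.48
tcp_pos: [563.8, 251.6, 39.2]
tool_rot: [0.0, -0.083, 0.997, 0.007]
ft_force: [-0.6, -0.5, 5.5]
opening: 59.7
finger_force: 78.9
```

play_rows([
  [1,0,0,-0.005,0],
  [1,0,0,-0.02,0],
  [1,0,0,-0.045,0],
  [1,0,0,-0.075,0],
  [1,0,0,-0.1,0],
])

```text
time: 9.1
tcp_pos: [562.5, 250.2, 138.5]
tool_rot: [-0.002, -0.083, 0.997, 0.007]
ft_force: [0.2, 0.3, -8.9]
opening: 59.1
finger_force: 77.6
```

```bash
python3 snap.py 6; python3 - <<'E'
from h import *
s=manip.sense(); print(s['tcp_pos'],s['ft_force'],s['moment'],s['opening'],s['joints'][5])
t=[583.2,-218.5,150]; go(t,0.2449)
im=cv2.imread('pics/w6.png'); cv2.imwrite('pics/c4.png',im)
E
```

```text
9.1 [562.5 250.2 138.5] -2.975530058155542 0.4341466220926783
[564.2192309  250.71663647 142.29965997] [ 0.7347736   0.14761762 -4.13109686] [ 0.07685852 -0.24298629 -0.00470607] 59.05773994759506 0.11501320763875995
shift [ 0.0588 -0.4657 -0.0149] turn -0.0789
```

View pics/c4.png

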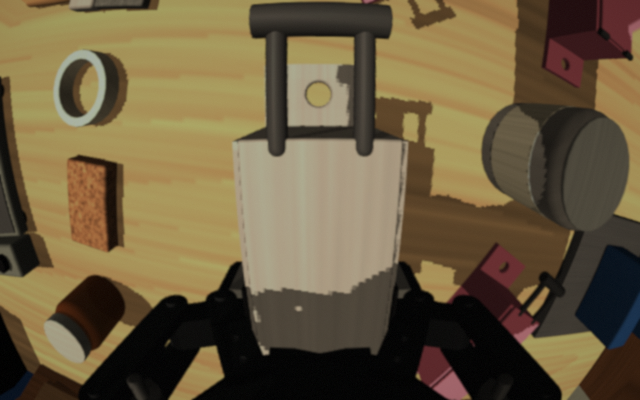

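The tank is held straight with its front hole at (318,94), between the rods. I carry it over to the base.

play_rows([
  [1,0.003,-0.03,-0.005,-0.005],
  [1,0.009,-0.075,-0.01,-0.015],
  [1,0.015,-0.125,-0.01,-0.025],
  [1,0.021,-0.175,-0.01,-0.035],
  [1,0.028,-0.225,-0.01,-0.04],
])

```text
time: 9.78
tcp_pos: [571.9, 22.3, 143.6]
tool_rot: [-0.002, -0.103, 0.995, 0.007]
ft_force: [0.3, -0.4, -9.1]
opening: 58.9
finger_force: 78.6
```

play_rows([
  [1,0.008,-0.05,0,-0.01],
  [1,0.015,-0.1,0,-0.02],
  [1,0.021,-0.15,0,-0.03],
  [1,0.026,-0.19,0,-0.039],
  [1,0.028,-0.21,0,-0.039],
])

```text
time: 10.4
tcp_pos: [587.6, -189.9, 140.4]
tool_rot: [-0.002, -0.121, 0.993, 0.007]
ft_force: [-0.1, 0.7, -8.7]
opening: 59.1
finger_force: 78.7
```

play_rows([
  [1,0,0,0,0],
  [1,0,0,0,0],
  [1,0,0,0,0],
  [1,0,0,0,0],
  [1,0,0,0,0],
])

```text
time: 11.02
tcp_pos: [588.1, -187.1, 141.3]
tool_rot: [-0.001, -0.123, 0.992, 0.007]
ft_force: [0.6, 0.3, -9.0]
opening: 59.4
finger_force: 78.8
```

```bash
python3 snap.py 7; python3 - <<'E'
from h import *
s=manip.sense(); print(s['tcp_pos'],s['ft_force'],toolyaw(s)+np.pi,rot(s['tool_rot']).as_matrix()[:,2])
c,n=np.cos(.2449),np.sin(.2449)
go([583.2+2.9*c,-218.5+2.9*n,150],0.2449)
E
```

```text
11.025 [ 588.1 -187.1  141.3] -2.895717021916016 0.005727756817538098
[ 588.12234807 -187.20565962  141.340218  ] [ 0.64040787 -0.77293742 -8.73961579] 0.24561591572234143 [-0.00373514  0.0138953  -0.99989648]
shift [ 0.0095 -0.029  -0.0091] turn 0.0007
```

play_rows([
  [1,0.003,-0.01,0,0],
  [1,0.007,-0.02,0,0],
  [1,0.0095,-0.029,0,0],
  [1,0.0095,-0.029,0.015,0],
  [1,0.0095,-0.029,0.03,0],
])

```text
time: 11.7
tcp_pos: [585.3, -217.6, 109.3]
tool_rot: [-0.001, -0.122, 0.993, 0.008]
ft_force: [0.2, 0.4, -8.8]
opening: 59.1
finger_force: 79.2
```

play_rows([
  [1,0,0,0,0],
  [1,0,0,0,0],
  [1,0,0,0,0],
  [1,0,0,0,0],
  [1,0,0,0,0],
])

```text
time: 12.32
tcp_pos: [585.9, -217.7, 111.2]
tool_rot: [-0.001, -0.122, 0.992, 0.007]
ft_force: [-0.5, 0.1, -8.5]
opening: 59.1
finger_force: 78.8
```

```bash
python3 snap.py 8; python3 - <<'E'
from h import *
s=manip.sense(); print(s['tcp_pos'],s['ft_force'],toolyaw(s)+np.pi)
c,n=np.cos(.2449),np.sin(.2449)
go([583.2+2.9*c,-218.5+2.9*n,109],0.2449)
i=np.load('w8.npy',allow_pickle=True).item(); im=cv2.imread('pics/w8.png')
zt=s['tcp_pos'][2]-39.2
C=np.array(s['tcp_pos'])[:2]-2.9*np.array([c,n])
fh=np.r_[C-83*np.array([c,n]),zt+4]; print('pred hole',project('wrist',fh,i),'pred pegtip',project('wrist',[502.4,-238.8,46],i))
a=cv2.resize(im[40:190,220:420],None,fx=4,fy=4,interpolation=2); cv2.imwrite('pics/c5.png',a)
E
```

```text
12.325 [ 585.9 -217.7  111.2] -2.8965396700561348 0.004049379880449134
[ 585.86563605 -217.72634155  111.0637379 ] [-0.73313522  0.22032975 -8.50525405] 0.245015238545367
shift [-0.0001 -0.0001  0.0021] turn 0.0001
pred hole [[317.25561242  94.08776454]] pred pegtip [[316.58080164  95.37973618]]
```

View pics/c5.png

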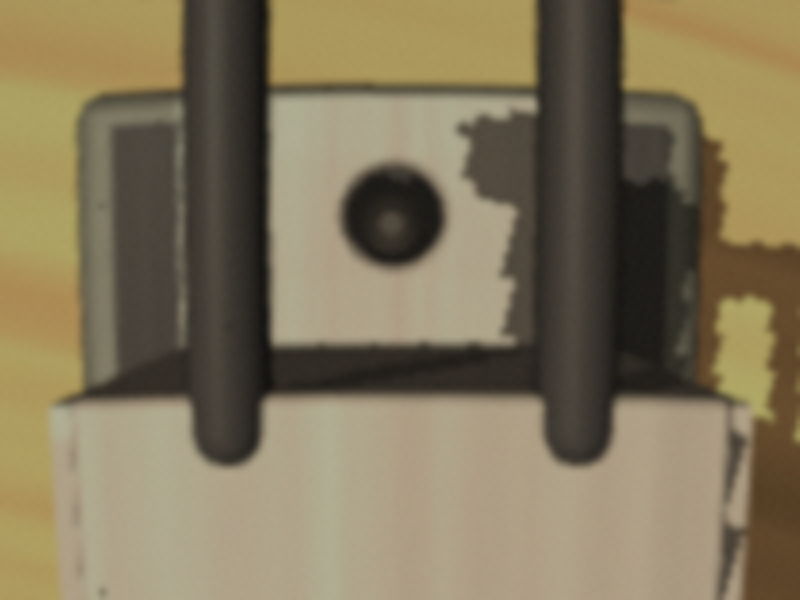

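The peg tip (317.5,95) shows through the hole (318.3,93.5), within about 0.3 mm of the parallax expected for perfect alignment. Lower.

play_rows([
  [1,0,0,0.007,0],
  [1,0,0,0.014,0],
  [1,0,0,0.02,0],
  [1,0,0,0.025,0],
  [1,0,0,0.029,0],
])

```text
time: 13.0
tcp_pos: [585.5, -217.2, 81.3]
tool_rot: [-0.001, -0.122, 0.992, 0.007]
ft_force: [-0.5, 0.0, -8.7]
opening: 59.1
finger_force: 79.1
```

play_rows([
  [1,0,0,0.002,0],
  [1,0,0,0.004,0],
  [1,0,0,0.006,0],
  [1,0,0,0.008,0],
  [1,0,0,0.009,0],
])

```text
time: 13.62
tcp_pos: [585.5, -217.1, 72.7]
tool_rot: [-0.001, -0.122, 0.992, 0.007]
ft_force: [0.0, -0.7, -8.0]
opening: 59.3
finger_force: 79.1
```

play_rows([
  [1,0,0,0.001,0],
  [1,0,0,0.002,0],
  [1,0,0,0.003,0],
  [1,0,0,0.003,0],
  [1,0,0,0.003,0],
])

```text
time: 14.25
tcp_pos: [585.5, -217.1, 69.8]
tool_rot: [-0.001, -0.122, 0.992, 0.007]
ft_force: [-0.3, -0.2, -8.4]
opening: 59.2
finger_force: 79.1
```

play_rows([
  [1,0,0,0.001,0],
  [1,0,0,0.0015,0],
  [1,0,0,0.002,0],
  [1,0,0,0.002,0],
  [1,0,0,0.002,0],
])

```text
time: 14.88
tcp_pos: [585.7, -217.2, 69.2]
tool_rot: [-0.001, -0.122, 0.992, 0.007]
ft_force: [-4.1, 2.6, 5.1]
opening: 59.2
finger_force: 80.4
```

Contact occurs at TCP z 69.2, exactly the expected seated height. Release.

play_rows([
  [0,0,0,0,0],
  [-1,0,0,0,0],
  [-1,0,0,0,0],
  [-1,0,0,0,0],
  [-1,0,0,0,0],
])

```text
time: 15.5
tcp_pos: [585.7, -217.2, 67.8]
tool_rot: [-0.001, -0.122, 0.992, 0.007]
ft_force: [0.1, 0.3, -0.4]
opening: 85.2
finger_force: 0.0
```

play_rows([
  [-1,0,0,-0.02,0],
  [-1,0,0,-0.05,0],
  [-1,0,0,-0.09,0],
  [-1,0,0,-0.13,0],
  [-1,0,0,-0.13,0],
])

```text
time: 16.12
tcp_pos: [588.1, -220.0, 201.9]
tool_rot: [0.002, -0.122, 0.992, 0.005]
ft_force: [-0.2, -0.5, -0.3]
opening: 85.0
finger_force: 0.0
```

play_rows([
  [-1,0,0,-0.03,0],
  [-1,0,0,-0.05,0],
  [-1,0,0,-0.05,0],
  [-1,0,0,-0.05,0],
  [-1,0,0,-0.05,0],
])

```text
time: 16.75
tcp_pos: [585.6, -219.3, 246.1]
tool_rot: [-0.002, -0.122, 0.992, 0.008]
ft_force: [-0.4, -0.3, -0.6]
opening: 85.4
finger_force: 0.0
```

```bash
python3 snap.py 9; python3 - <<'E'
from h import *
i=np.load('w9.npy',allow_pickle=True).item(); im=cv2.imread('pics/w9.png')
c,n=np.cos(.2449),np.sin(.2449); B=np.array([583.2,-218.5,30])
W=lambda x,y,z:B+[x*c-y*n,x*n+y*c,z]
p=project('wrist',[W(-83,0,8),W(-105,22,82),W(-105,-22,82),W(-65,30,79),W(-65,-30,79),W(-100,30,4),W(-100,-30,4)],i); print(p.round(1).tolist())
for q in p: cv2.circle(im,tuple(int(round(8*v)) for v in q),8,(0,0,255),-1,shift=3)
u,v=p[:5].mean(0).astype(int); u0,v0=u-100,max(v-75,0); print(u0,v0)
cv2.imwrite('pics/c6.png',cv2.resize(im[v0:v0+150,u0:u0+200],None,fx=4,fy=4,interpolation=2))
E
```

```text
16.75 [ 585.6 -219.3  246.1] -2.8966911590013122 0.006421757826947967
[[316.8, 100.6], [342.7, 74.8], [292.2, 74.9], [351.1, 119.5], [283.9, 119.7], [343.5, 86.0], [290.0, 86.1]]
217 22
```

View pics/c6.png

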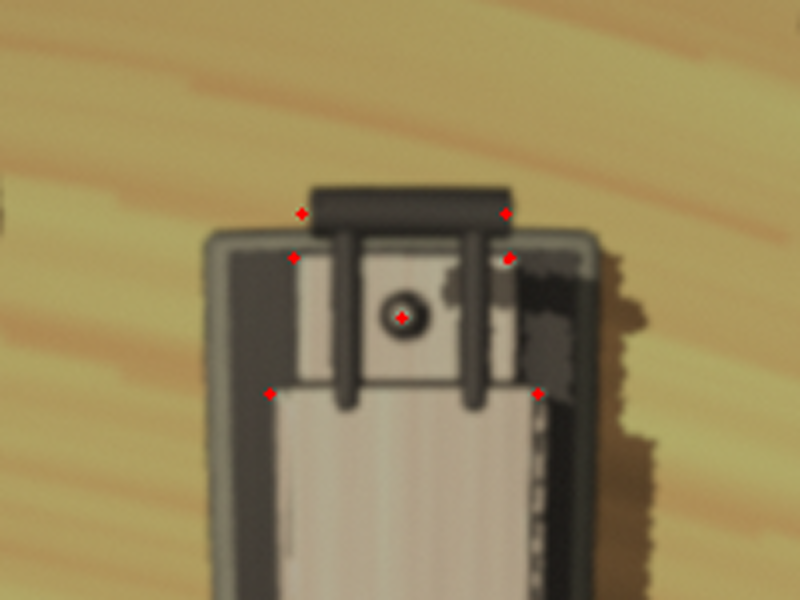

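The peg stands through the front hole, the outlines match a fully seated tank, and the bar is at crop (412,211), about 1.5 mm toward +y of the prediction. A second view from 60 mm further gives its height.

play_rows([
  [-1,0.03,0,0,0],
  [-1,0.06,0,0,0],
  [-1,0.06,0,0,0],
  [-1,0.06,0,0,0],
  [-1,0.06,0,0,0],
])

```text
time: 17.42
tcp_pos: [528.8, -234.0, 247.5]
tool_rot: [-0.001, -0.122, 0.992, 0.007]
ft_force: [0.4, 0.9, 0.7]
opening: 85.2
finger_force: 0.0
```

```bash
python3 snap.py 10; cat > bar.py <<'E'
from h import *
c,n=np.cos(.2449),np.sin(.2449); B=np.array([583.2,-218.5,30]); W=lambda x,y,z:B+[x*c-y*n,x*n+y*c,z]
rs={j:[] for j in(0,1,2)}
for k in(9,10):
    i=np.load(f'w{k}.npy',allow_pickle=True).item(); im=cv2.imread(f'pics/w{k}.png')
    u,v=project('wrist',W(-105,0,82),i)[0]; u,v=int(u),int(v); r=34
    m=(im[v-12:v+12,u-r:u+r].max(2)<75).astype(np.uint8)
    m=cv2.morphologyEx(m,cv2.MORPH_OPEN,np.ones((5,25),np.uint8))   # keeps the bar, drops the rods
    x,y,w,h=cv2.boundingRect(m); cu,cv_=u-r+x+(w-1)/2,v-12+y+(h-1)/2; print(k,'bar px',cu,cv_,w,h)
    for j,du in((0,-(w-1)/2),(1,0),(2,(w-1)/2)):
        o,d=ray('wrist',[cu+du,cv_],i); rs[j].append((o,d[0]))
P=[tri(rs[j]) for j in rs]
for p,e in P: print(p.round(1),np.round(e,2),'in base frame',[round(float(t),1) for t in ((p-B)[0]*c+(p-B)[1]*n,-(p-B)[0]*n+(p-B)[1]*c,p[2])])
E
python3 bar.py
```

```text
17.425 [ 528.8 -234.   247.5] -2.896061691364626 0.0023427785720644403
9 bar px 319.5 75.0 48 13
10 bar px 324.0 140.5 55 14
[ 486.2 -262.2  113.2] [0.24 0.24] in base frame [-104.7, -18.9, 113.2]
[ 481.  -240.6  113.8] [1.61 1.61] in base frame [-104.6, 3.3, 113.8]
[ 475.4 -219.5  117.2] [3.45 3.45] in base frame [-104.8, 25.2, 117.2]
```

The bar is at base-frame x −104.7 (given −105) and z 113 (expected 112), with y about +1.6 from the cleaner left end; the other end was merged with its shadow. Seated height is confirmed. Approach the bar, gripping across its ends.

```bash
cat > arc.py <<'E'
from h import *
c,n=np.cos(.2449),np.sin(.2449); B=np.array([583.2,-218.5,0]); W=lambda x,y,z:B+[x*c-y*n,x*n+y*c,z]
a=eval(sys.argv[1]); go(W(*a),0.2449)
E
python3 arc.py "(-104.7,1.6,90)"
```

```text
shift [0.048  0.0012 0.1576] turn 0.0007
```

play_rows([
  [-1,0.025,0.0005,0,0],
  [-1,0.048,0.0012,0.02,0],
  [-1,0.048,0.0012,0.06,0],
  [-1,0.048,0.0012,0.09,0],
  [-1,0.048,0.0012,0.09,0],
])

```text
time: 18.1
tcp_pos: [479.6, -242.1, 155.5]
tool_rot: [-0.003, -0.122, 0.992, 0.009]
ft_force: [0.9, 0.3, 0.6]
opening: 85.6
finger_force: 0.0
```

```bash
python3 arc.py "(-104.7,1.6,90)"
```

```text
shift [-0.0018 -0.0018  0.0655] turn 0.0006
```

play_rows([
  [-1,-0.001,-0.001,0.02,0],
  [-1,-0.0015,-0.0015,0.04,0],
  [-1,-0.0015,-0.0015,0.055,0],
  [-1,-0.0015,-0.0015,0.0655,0],
  [-1,-0.0015,-0.0015,0.0655,0],
])

```text
time: 18.73
tcp_pos: [482.2, -243.3, 92.0]
tool_rot: [-0.001, -0.122, 0.992, 0.007]
ft_force: [-0.9, -0.3, 0.2]
opening: 85.4
finger_force: 0.0
```

play_rows([
  [0,0,0,0,0],
  [1,0,0,0,0],
  [1,0,0,0,0],
  [1,0,0,0,0],
  [1,0,0,0,0],
], squeeze=25)

```text
time: 19.35
tcp_pos: [482.7, -243.7, 93.0]
tool_rot: [-0.001, -0.122, 0.992, 0.007]
ft_force: [-1.2, 1.2, 5.1]
opening: 43.4
finger_force: 25.6
```

```bash
python3 -c "
from h import *
s=manip.sense();print(s['tcp_pos'],s['ft_force'],s['opening'])"; python3 arc.py "(-104.7,1.6,90)";python3 arc.py "(65-170*np.cos(.2),1.6,90+170*np.sin(.2))"
```

```text
[ 482.73843227 -243.70542074   93.0347297 ] [-1.19814164  1.15149721  5.06173121] 43.35870766663293
shift [0.0011 0.0017 0.0031] turn 0.0002
shift [-0.002   0.0021 -0.0307] turn 0.0002
```

```bash
python3 - <<'E'
from h import *
Rm=rot(manip.sense()['tool_rot']).as_matrix(); c,n=np.cos(.2449),np.sin(.2449)
f=lambda t:np.array([170*(1-np.cos(t))*c,170*(1-np.cos(t))*n,170*np.sin(t)])
A=np.radians([0,15,30,45,60])
for a,b in zip(A,A[1:]): print(np.round([Rm.T@(f(a+(b-a)*k/5)-f(a)) for k in range(1,6)],1).tolist())
E
```

```text
[[-0.2, 0.1, -8.9], [-0.9, 0.2, -17.8], [-2.1, 0.4, -26.6], [-3.7, 0.5, -35.3], [-5.8, 0.6, -44.0]]
[[-2.5, 0.1, -8.5], [-5.5, 0.2, -16.9], [-8.9, 0.3, -25.1], [-12.7, 0.5, -33.2], [-17.0, 0.6, -41.0]]
[[-4.7, 0.1, -7.6], [-9.7, 0.2, -14.9], [-15.1, 0.3, -22.0], [-20.9, 0.4, -28.7], [-27.0, 0.5, -35.2]]
[[-6.5, 0.1, -6.1], [-13.2, 0.2, -11.9], [-20.3, 0.2, -17.3], [-27.6, 0.3, -22.4], [-35.2, 0.4, -27.0]]
```

play_rows([
  [1,-0.0002,0.0001,-0.0089,0],
  [1,-0.0009,0.0002,-0.0178,0],
  [1,-0.0021,0.0004,-0.0266,0],
  [1,-0.0037,0.0005,-0.0353,0],
  [1,-0.0058,0.0006,-0.044,0],
])

```text
time: 19.98
tcp_pos: [488.1, -242.1, 136.9]
tool_rot: [-0.001, -0.122, 0.992, 0.007]
ft_force: [1.4, -0.0, -3.3]
opening: 43.1
finger_force: 25.8
```

play_rows([
  [1,-0.0025,0.0001,-0.0085,0],
  [1,-0.0055,0.0002,-0.0169,0],
  [1,-0.0089,0.0003,-0.0251,0],
  [1,-0.0127,0.0005,-0.0332,0],
  [1,-0.017,0.0006,-0.041,0],
])

```text
time: 20.6
tcp_pos: [504.6, -238.0, 177.8]
tool_rot: [-0.001, -0.122, 0.992, 0.007]
ft_force: [-0.6, 0.0, -2.4]
opening: 43.2
finger_force: 25.8
```

play_rows([
  [1,-0.0047,0.0001,-0.0076,0],
  [1,-0.0097,0.0002,-0.0149,0],
  [1,-0.0151,0.0003,-0.022,0],
  [1,-0.0209,0.0004,-0.0287,0],
  [1,-0.027,0.0005,-0.0352,0],
])

```text
time: 21.22
tcp_pos: [531.1, -231.3, 212.9]
tool_rot: [-0.001, -0.122, 0.992, 0.007]
ft_force: [-1.5, 0.0, -2.1]
opening: 42.9
finger_force: 25.8
```

```bash
python3 -c "
from h import *
s=manip.sense();print(s['tcp_pos'],s['ft_force'],s['opening'],toolyaw(s)+np.pi)
c,n=np.cos(.2449),np.sin(.2449);d=np.array(s['tcp_pos'])-[482.74,-243.71,93.03];print(d[0]*c+d[1]*n,-d[0]*n+d[1]*c,d[2])"
```

```text
[ 531.08044807 -231.25908051  212.93582782] [-1.48485689  0.02286162 -2.05068763] 42.90129245781257 0.24498346465483234
49.91688661925664 0.3588119918455135 119.90582781851415
```

Tracking is right on the arc (49.9, 119.9 against 49.8, 120.2) with small forces. Final 15 degrees.

play_rows([
  [1,-0.0065,0.0001,-0.0061,0],
  [1,-0.0132,0.0002,-0.0119,0],
  [1,-0.0203,0.0002,-0.0173,0],
  [1,-0.0276,0.0003,-0.0224,0],
  [1,-0.0352,0.0004,-0.027,0],
])

```text
time: 21.85
tcp_pos: [565.5, -222.8, 239.9]
tool_rot: [-0.001, -0.122, 0.992, 0.007]
ft_force: [-2.0, 0.4, -1.6]
opening: 43.1
finger_force: 25.9
```

play_rows([
  [1,0,0,0,0],
  [1,0,0,0,0],
  [1,0,0,0,0],
  [1,0,0,0,0],
  [1,0,0,0,0],
])

```text
time: 22.48
tcp_pos: [564.8, -223.0, 239.5]
tool_rot: [-0.001, -0.122, 0.992, 0.007]
ft_force: [-0.6, -0.4, 0.4]
opening: 43.0
finger_force: 26.1
```

```bash
python3 - <<'E'
from h import *
s=manip.sense();print(s['time'],s['tcp_pos'],s['ft_force'],s['opening'],np.abs(s['joint_vel']).max())
c,n=np.cos(.2449),np.sin(.2449);d=np.array(s['tcp_pos'])-[482.74,-243.71,93.03];print(d[0]*c+d[1]*n,-d[0]*n+d[1]*c,d[2])
B=np.array([583.2,-218.5,30]); W=lambda x,y,z:B+[x*c-y*n,x*n+y*c,z]
out=np.zeros((600,800,3),np.uint8)
for nme,x0 in(('side',0),('wrist',400)):
    im=imaging.grab_frame(nme)[:,:,::-1].copy()
    if nme=='side':
        P=project(nme,[W(-20,0,229.2),W(65,0,82),W(-65,0,79),W(-100,30,0),W(-100,-30,0)]); print(P.round(1).tolist())
        u,v=map(int,P[1]); a=im[v-70:v+80,u-40:u+60]; print('side crop',u-40,v-70); out[:600,:400]=cv2.resize(a,(400,600),interpolation=2)
    else: out[:300,400:]=cv2.resize(im[:,60:594],(400,300))
cv2.imwrite('pics/fin.png',out)
E
```

```text
22.475 [ 564.80790554 -222.98275674  239.45562952] [-0.56612638 -0.41195833  0.42219233] 43.03638676603713 0.0016551600039991375
84.6446416554421 0.21064724700383763 146.42562951742832
[[327.0, 100.9], [301.3, 138.9], [340.6, 137.9], [351.0, 161.0], [349.3, 149.0]]
side crop 261 68
```

View pics/fin.png

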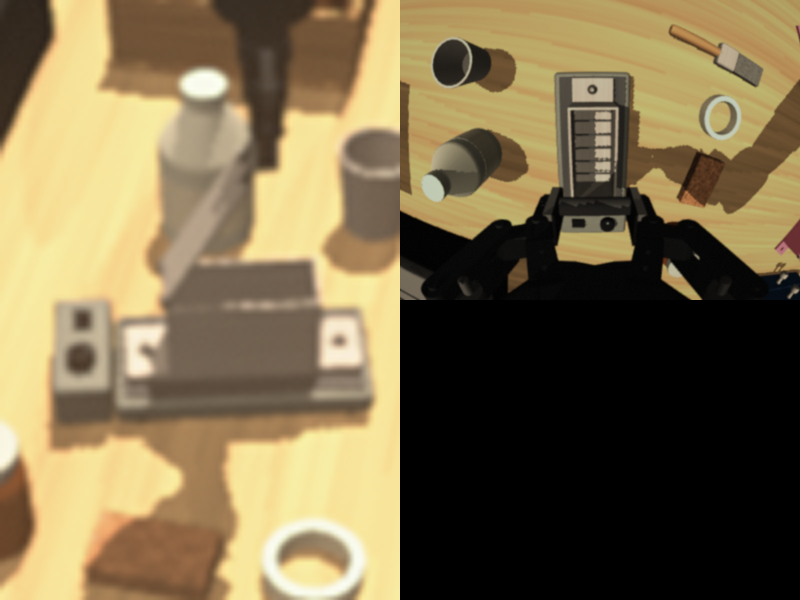

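The side crop shows the tank flat on its base, the pegs showing at both ends (145,350) and (340,340), and the lid raised from (165,300) toward the fingers at (255,160). The wrist crop shows the open trough and undisturbed bystanders. I check the lid angle numerically.

```bash
python3 - <<'E'
from h import *
c,n=np.cos(.2449),np.sin(.2449); B=np.array([583.2,-218.5,30]); W=lambda x,y,z:B+[x*c-y*n,x*n+y*c,z]
L=lambda r,y,t:W(65-r*np.cos(t),y,82+r*np.sin(t))
a=imaging.grab_frame('side'); crop=lambda p:((p-[261,68])*4).round(0).tolist()
for t in(50,55,60,65):
    th=np.radians(t); print(t,'side crop: plate end +-27, hinge +-27',crop(project('side',[L(131,27,th),L(131,-27,th),L(0,27,th),L(0,-27,th)])),
     'wrist bar,plate end',project('wrist',[L(170,-22,th),L(170,22,th),L(131,-27,th),L(131,27,th)]).round(0).tolist())
g=cv2.cvtColor(imaging.grab_frame('wrist'),cv2.COLOR_RGB2GRAY); print(g[240:300:2,319].tolist())
# lid plate outline in the side view: bright-vs-dark rows along columns left of the fingers
gs=cv2.cvtColor(a,cv2.COLOR_RGB2HSV); 
for v in range(98,146,4): print(v,[(int(s),int(b)) for s,b in gs[v,298:330:2,1:]])
E
```

```text
50 side crop: plate end +-27, hinge +-27 [[265.0, 203.0], [261.0, 160.0], [162.0, 306.0], [161.0, 262.0]] wrist bar,plate end [[272.0, 221.0], [363.0, 220.0], [273.0, 241.0], [362.0, 241.0]]
55 side crop: plate end +-27, hinge +-27 [[253.0, 197.0], [249.0, 153.0], [162.0, 306.0], [161.0, 262.0]] wrist bar,plate end [[272.0, 251.0], [365.0, 250.0], [272.0, 260.0], [363.0, 259.0]]
60 side crop: plate end +-27, hinge +-27 [[241.0, 191.0], [237.0, 147.0], [162.0, 306.0], [161.0, 262.0]] wrist bar,plate end [[271.0, 282.0], [366.0, 281.0], [272.0, 279.0], [363.0, 278.0]]
65 side crop: plate end +-27, hinge +-27 [[227.0, 186.0], [224.0, 142.0], [162.0, 306.0], [161.0, 262.0]] wrist bar,plate end [[272.0, 313.0], [366.0, 312.0], [272.0, 298.0], [364.0, 297.0]]
[82, 53, 48, 50, 51, 50, 45, 39, 36, 36, 37, 26, 19, 28, 33, 28, 23, 25, 28, 31, 28, 30, 29, 34, 90, 118, 119, 118, 118, 118]
98 [(89, 247), (89, 247), (80, 240), (67, 220), (63, 178), (63, 178), (63, 174), (63, 167), (64, 155), (63, 174), (62, 198), (65, 215), (83, 194), (103, 84), (101, 68), (107, 69)]
102 [(88, 248), (81, 236), (62
[... 1279 characters left out ...]
9, 170), (64, 183), (61, 183), (63, 183), (64, 171), (76, 134), (80, 130), (85, 132), (101, 142), (116, 161), (111, 234), (95, 249), (97, 248), (98, 248)]
134 [(121, 189), (94, 144), (60, 175), (62, 184), (63, 182), (65, 149), (75, 130), (73, 150), (74, 138), (71, 144), (68, 138), (70, 134), (72, 135), (72, 128), (73, 122), (73, 122)]
138 [(96, 248), (103, 242), (72, 189), (62, 176), (70, 132), (74, 113), (72, 113), (74, 113), (72, 113), (74, 113), (75, 112), (76, 114), (75, 112), (77, 113), (77, 113), (75, 112)]
142 [(98, 248), (112, 228), (73, 150), (73, 116), (74, 114), (74, 114), (76, 114), (74, 113), (73, 112), (76, 114), (71, 118), (74, 117), (71, 122), (73, 119), (72, 120), (72, 121)]
```

The lid angle comes out at 60.5° from the image slope and 59.7° from the TCP arc. The tank is seated, the arm is still and the forces are small, so I hand in.

```bash
python3 -c "
from rig import sign_off; print(sign_off())"
```

```text
the job is handed in; nothing more can be done
None
```

The job is handed in: the tank sits fully down on its pegs with the handle bar at the end away from the housing, and the gripper is holding the lid still at about 60°, with the other bench items left alone.

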